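# Level the glass shelf with a spirit level and keep it pressed

### The job

The low glass shelf on the TV bench is out of level. Set the spirit level down on the middle of the glass, lying along the shelf towards the black levelling knob, and let go of it; then turn the knob until the bubble sits between the two black lines, and finally press the spirit level gently but definitely down flat on the glass from above and finish still pressing it, with the bubble still between its lines. Leave the dish, the tin and the two dice alone.

Things in the scene. Friction and masses are not known exactly. Their poses are not given: they have to be found in the camera images.
- level: Loose aluminium spirit level, 200 x 24 x 40 mm (x long, y wide, z high), 0.2 to 0.4 kg, black end caps; grip it across the 24 mm. Origin at the centre of its underside. An yellow-green tube lies in a gap in the middle of its top, |x| under 30 mm; beside it, |x| 30 to 100 mm, the top is a solid flat block 40 mm above the underside: press there, close to the gap.
- bubble (a joint): Where the white bubble (14 mm long) stands in the yellow-green tube of the spirit level, in m along the level's own x axis: 0 = midway between the two black lines (22 mm apart), range +-0.022. It runs to the higher end, about 0.8 mm per mrad of tilt, and needs about 1.5 s to come to rest.
- shelf: The tilting glass shelf: clear pane 180 x 300 x 8 mm, top about 60 mm above the bench. Origin on its hinge line at the end with two fixed feet; y runs along the shelf to the levelling foot, x across, z up. It tilts only about its x axis, foot end low by 10 to 25 mrad at the start, and stays where the foot puts it.
- glass_mid (a point): Centre of the top face of the glass, axes as of the shelf. The spirit level goes here, its x (either way round) along the shelf's y.
- foot_grip (a point): On the upright axis, mid height, of the black ribbed round levelling knob: 40 mm across, 24 mm high, top 94 mm above the bench, 35 mm past the glass edge; its height is fixed. Clockwise from above raises this end, about 15 mrad per rad (12 mm of bubble travel); takes about 0.15 N m, stays where left. Starts 0.75 to 1.5 rad short of level.
- dish: Bystander: white ceramic incense dish, 90 mm across, 25 mm high, on the bench beyond the shelf. Origin at the centre of its underside.
- tin: Bystander: round steel tin for bottle caps, 70 mm across, 45 mm high, on the bench. Origin at the centre of its underside.
- die_a: Bystander: white plastic die, 16 mm, on the glass in the far corner at the fixed-feet end. Origin at the centre of its underside.
- die_b: Bystander: the second white die, 16 mm, close to the first. Origin at the centre of its underside.

How it is judged (in metres and radians):
On the way, in this order (a step that is already met when the one before it is completed fails the run):
1. the spirit level stands on the middle of the glass along the shelf, let go, its bubble run off to the high end (contact force between level and shelf above 1 N and contact force between the fingers and level below 0.2 N and horizontal distance between level and glass_mid below 0.04 m and angle between the x axis of level and the y axis of shelf, either way round below 0.25 rad and angle between level's own z axis and vertical below 0.1 rad and (value of joint bubble above 0.005 m or value of joint bubble below -0.005 m)), for 0.2 s.
2. the levelling foot has been turned until the bubble stands between the lines, the spirit level standing free on the glass (contact force between level and shelf above 1 N and contact force between the arm and level below 0.2 N and angle between shelf's own z axis and vertical below 0.007 rad and value of joint bubble between -0.004 and 0.004 m), for 0.3 s.
At the end, for the whole second after the job is handed in: Fingers still press the spirit level on the glass (6.5 to 40 N level on glass with its own weight, 2.5 N or more from the fingers); it lies flat and at rest within 45 mm of the middle of the glass and 0.27 rad of its length; glass level within 8 mrad, bubble within 4 mm of the middle (contact force between the fingers and level above 2.5 N and contact force between level and shelf between 6.5 and 40 N and horizontal distance between level and glass_mid below 0.045 m and angle between the x axis of level and the y axis of shelf, either way round below 0.27 rad and angle between level's own z axis and vertical below 0.03 rad and linear speed of level below 0.02 m/s and angle between shelf's own z axis and vertical below 0.008 rad and value of joint bubble between -0.004 and 0.004 m); the arm keeps its last pose, push and grip.
It fails at once if the glass is pressed or struck hard (contact force between level and shelf above 80 N or contact force between the arm and shelf above 60 N).
It fails at once if the dish, the tin or a die is pushed away (distance of any of dish, tin, die_a, die_b from where it was at the start of the episode above 0.02 m).
It also fails if it takes over 58 s, if anything falls off the work surface, if the arm or the gripper's body presses on something with over 40 N, if the wrist force passes 120 N, or if a joint passes its speed limit or range.

### The arm

A 6-joint arm with a two-finger parallel gripper is mounted at the origin on the work surface. World frame = base frame: x ahead of the robot, y to its left, z up, the work surface at z = 0. Lengths are in m, angles in degrees, forces in N, time in s.
With the tool pointing down it reaches from about 0.4 to 0.825 m from the base axis. Payload 7 kg.
Tool frame: the origin (TCP) lies between the finger pads; the fingertips stand 25 mm ahead of it and the grasp point (between the pads) lies 6 mm ahead of it; z points along the fingers, y is the line along which they close (so a half turn about z gives the same grasp; the last joint's range is limited). The gripper opens to 88 mm and grips with 3 to 60 N. Pads are 19 mm wide; open, the fingers measure 130 mm over their backs; the gripper's body (78 mm by 193 mm) begins 47 mm behind the grasp point.
Start: joints at [-48.524, 20.546, 0.682, 0, -70.136, -16.507], TCP at [0.285, -0.612, 0.23] pointing down, gripper open.
Joint ranges: [-176.03, 176.03], [-82.01, 121.73], [-58.28, 71.71], [-173.87, 95.51], [-174.79, -0.11], [-173.66, 173.66]. Speed limits (degrees/s): [136.94, 136.94, 172.46, 180, 180, 180].

### API

Orientations are given as [roll, pitch, yaw] about the fixed x, y, z axes, in that order (R = Rz(yaw) Ry(pitch) Rx(roll)).
In Python, from plant import ctrl, eyes, job gives the robot as it stands (ctrl), with the cameras (eyes) and the job (job).
- The arm moves only by the tool advance, called after ">>>" in YAML: its name, and indented under it one key for each argument. Schema: {"type":"object","properties":{"steps":{"type":"array","items":{"type":"object","properties":{"xyz":{"type":"array","items":{"type":"number"},"minItems":3,"maxItems":3},"twist":{"type":"number"},"aperture":{"type":"number"}},"additionalProperties":false,"required":["aperture"]},"minItems":1,"maxItems":8},"only":{"type":"string"},"quiet":{"type":"boolean"},"lines":{"type":"string"}},"required":["steps"],"additionalProperties":false}. steps is a list of rows, 1 to 8 of them, each an object with the fields xyz (a list: dx, dy, dz in normalised numbers (1 is 1 m)), twist (a turn about the tool's z in a scale on which 1.0 is 2 rad), aperture (the finger opening in m); a field left out counts as zero (the opening has to be given); each row is the pose to reach, as a shift and turn from the pose commanded when the call began, along the tool's axes at that moment; what a row does not reach only later rows make up. A row lasts 1/8 s, in which the tool goes at most 0.0625 m and 10.7 degrees, less where a joint would pass 70% of its speed; a pose out of reach is approached as far as the arm can. The fingers move at their own pace and stop on an object; the grip force is fixed at half the most. Time passes only in rows, so rows that do not move let the fingers close. The tool returns the time, the measured TCP pose, the force, the opening and the grip force at its end. only (a regular expression) keeps the lines of the reply that match it, lines (a string "A,B") keeps lines A to B, and quiet returns only ok. A shift or turn number past 1, either way, is cut back to 1. Input that does not fit is refused with a message, and nothing moves.
- ctrl.get_obs(): the state, without advancing time (a new reading comes with each control period).
- eyes.snapshot(name): name is "scene" or "top" or "wrist"; returns a dict with "frame" (480x640x3 uint8, red, green, blue), "z_map" (480x640 float32, m along the optical axis (not along the pixel's ray), 0 where there is no reading), "fovy" (degrees; the focal length in pixels is half the picture's height over the tangent of half this angle, whatever the lens; pixels are square), "cx", "cy" (the principal point, pixels), "R" (3x3) and "t" (3): a world point X has camera coordinates R X + t; the wrist camera has in their place "T_tool_cam" (4x4, takes a point from camera to tool coordinates, whose origin is the TCP and whose axes are the flange's). Camera axes: x right, y down, z forward; pixel columns grow to the right and rows downward; lengths in m; the calibration is good to about 2 mm. A picture is of the moment at which its call begins: read the wrist's pose just before it.
- job.close_job(): hands the job in; it is judged then, once.
The state is a dict: "clock": time; "joint_pos": joint angles; "qvel": joint speeds; "tau": joint torques, N m; "tool_pos": TCP position; "orientation": TCP orientation; "force": force on the tool from outside, world axes, zero at the start; "moment": the same for the moment, N m; "opening": finger opening in m; "gripper_force": force on a finger pad.
Only numpy, scipy, OpenCV 4.12 (cv2) and the standard library are available. Lean on these libraries where they do the work, as an engineer would, in place of code of your own. Each camera call takes 0.05 s, during which the arm holds its last target. There are 200 camera calls.

## Working session

There is one attempt and no reset: what is moved stays moved. The work goes in short steps, Python scripts to look and compute and a tool call to move; the robot and the scene stay as the last step left them, time stands still between calls to the robot, and variables do not carry over. Pictures are saved under pics/ and viewed, at most 10 in all, crops included, and the job is handed in when it is done.

```bash
ls; mkdir -p pics; cat > h.py <<'E'
import numpy as np, cv2
from plant import ctrl, eyes, job
from scipy.spatial.transform import Rotation as Ro
def snap(n):
    o=ctrl.get_obs(); s=eyes.snapshot(n)
    f=240/np.tan(np.radians(s["fovy"])/2); s["f"]=f
    if n=="wrist":
        T=np.eye(4); T[:3,:3]=Ro.from_euler('xyz',o["orientation"],degrees=True).as_matrix(); T[:3,3]=o["tool_pos"]
        W=T@np.array(s["T_tool_cam"]); s["Rc"]=W[:3,:3]; s["c"]=W[:3,3]
    else:
        R=np.array(s["R"]); s["Rc"]=R.T; s["c"]=-R.T@np.array(s["t"])
    return s
def ray(s,u,v):
    return s["Rc"]@np.array([(u-s["cx"])/s["f"],(v-s["cy"])/s["f"],1.])
def onz(s,u,v,z):
    d=ray(s,u,v); return s["c"]+d*(z-s["c"][2])/d[2]
def dep(s,u,v):
    return s["c"]+ray(s,u,v)*s["z_map"][int(v),int(u)]
def tri(a,pa,b,pb):
    d1,d2=ray(a,*pa),ray(b,*pb); A=np.c_[d1,-d2]; k=np.linalg.lstsq(A,b["c"]-a["c"],rcond=None)[0]
    p,q=a["c"]+k[0]*d1,b["c"]+k[1]*d2; return (p+q)/2,np.linalg.norm(p-q)
def save(s,n,crop=None,k=1):
    f=s["frame"]
    if crop: f=f[crop[1]:crop[3],crop[0]:crop[2]]
    cv2.imwrite("pics/"+n,cv2.resize(f[:,:,::-1],None,fx=k,fy=k))
E
python3 - <<'E'
from h import *
print(ctrl.get_obs())
a=snap("top");b=snap("scene");save(a,"top0.png");save(b,"scene0.png")
for s in(a,b):print(s["c"],s["Rc"],s["f"],s["cx"],s["cy"])
E
```

```text
pics
plant.py
{'clock': 0.0, 'joint_pos': array([-4.85247721e+01,  2.05904718e+01,  6.34247063e-01, -2.06556182e-02,
       -7.01364321e+01, -1.65080412e+01]), 'qvel': array([ 0.06108231, -0.08814473, -0.029868  ,  0.00820122,  0.02175983,
        0.03905472]), 'tau': array([-1.94136970e-03, -5.82721639e+01,  2.93046427e+01,  6.99693784e+00,
        6.68291192e-03, -1.76779972e-04]), 'tool_pos': array([ 0.28470234, -0.61148467,  0.22903547]), 'orientation': array([ 1.79905645e+02, -7.71372713e-03, -1.55039841e+02]), 'force': array([ 0.21799383, -0.12990769, -0.43248896]), 'moment': array([0.06805177, 0.03828234, 0.01701572]), 'gripper_force': 0.0, 'opening': 0.08781632216457931}
[0.49891725 0.01127033 1.09828856] [[-0.00376536 -0.99209573  0.12542679]
 [-0.99988467  0.0018898  -0.01506906]
 [ 0.01471292 -0.12546906 -0.99198843]] 541.2926819139047 323.1307900784763 243.98320330419082
[1.08069288 0.17519978 0.72305831] [[-0.40274619  0.72213993 -0.56241393]
 [ 0.91523907  0.32546374 -0.23750957]
 [ 0.0115302  -0.61039928 -0.79200996]] 456.5673281566702 316.6800002934968 239.29559629394623
```

View pics/top0.png

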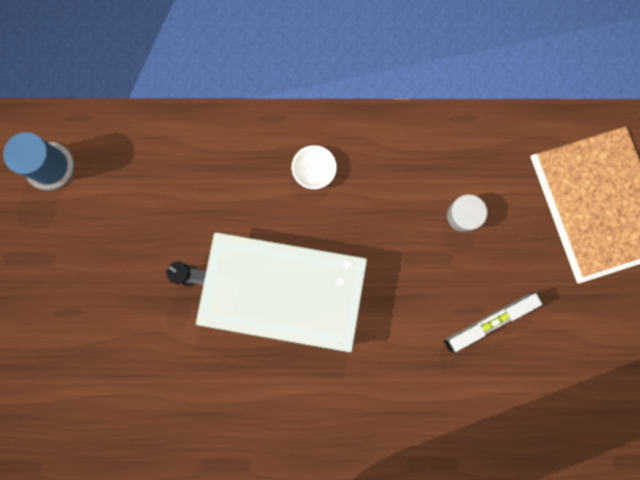

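View pics/scene0.png

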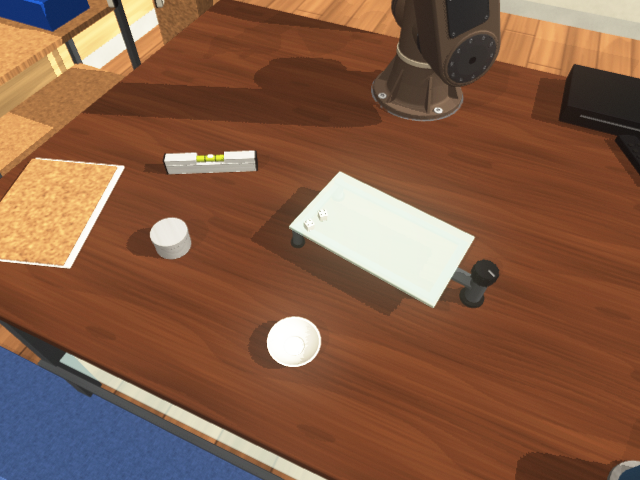

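Top view: glass corners are near (215,234), (366,258), (352,351) and (197,325). The knob is at (177,272), the level runs (450,345)–(540,300) with its tube at (496,322), and the dice are at (347,265) and (340,282). Scene view: the tube is at (210,158), the knob top at (485,270), and glass corners at (341,175), (473,238), (434,299) and (291,228). Next I measure these by triangulation.

```bash
cat > m.py <<'E'
from h import *
def blob(m,roi):
    k=np.zeros(m.shape,np.uint8); x0,y0,x1,y1=roi; k[y0:y1,x0:x1]=m[y0:y1,x0:x1]
    c=max(cv2.findContours(k,cv2.RETR_EXTERNAL,cv2.CHAIN_APPROX_NONE)[0],key=cv2.contourArea); return c
def cen(c): M=cv2.moments(c); return M["m10"]/M["m00"],M["m01"]/M["m00"]
def green(s):
    h=cv2.cvtColor(s["frame"],cv2.COLOR_RGB2HSV); return ((h[...,0]>22)&(h[...,0]<45)&(h[...,1]>130)&(h[...,2]>100)).astype(np.uint8)*255
def dark(s,t=50): return (s["frame"].max(2)<t).astype(np.uint8)*255
def pale(s,t=150): return (s["frame"].min(2)>t).astype(np.uint8)*255
E
python3 - <<'E'
from m import *
a=snap("top");b=snap("scene")
def g(s,roi):
    y,x=np.nonzero(green(s)[roi[1]:roi[3],roi[0]:roi[2]]); p=np.c_[x+roi[0],y+roi[1]].astype(np.float32)
    return cv2.minAreaRect(p)
ga,gb=g(a,(440,280,560,360)),g(b,(150,140,270,180)); print(ga,gb)
print("tube",tri(a,ga[0],b,gb[0]),dep(a,*ga[0]))
la=cv2.minAreaRect(blob(cv2.bitwise_or(pale(a,120),green(a)),(430,280,560,365)))
bx=cv2.boxPoints(la); print("level box",la,[onz(a,*p,.04).round(4) for p in bx])
def quad(s,roi):
    c=blob(cv2.morphologyEx(pale(s,150),cv2.MORPH_OPEN,np.ones((5,5))),roi); h=cv2.convexHull(c)
    for e in np.arange(2,30,.5):
        q=cv2.approxPolyDP(h,e,True)[:,0]
        if len(q)==4:break
    return q.astype(float)
qa,qb=quad(a,(185,220,380,365)),quad(b,(280,165,480,310)); print(qa.tolist(),qb.tolist())
P=[]
for p in qa:
    r=min((tri(a,p,b,q) for q in qb),key=lambda t:t[1]); P.append(r[0]); print(r[0].round(4),round(r[1],4))
P=np.array(P);print("mid",P.mean(0),[np.linalg.norm(P[i]-P[i-1]).round(4) for i in range(4)])
ka=cv2.minEnclosingCircle(blob(dark(a),(160,255,195,290))); kb=cv2.boundingRect(blob(dark(b,40),(465,250,505,292)));print(ka,kb)
print("knob top", onz(a,*ka[0],.094), dep(a,*ka[0]), dep(b,485,268))
E
```

```text
((495.06219482421875, 321.6729736328125), (5.406702995300293, 27.34543800354004), 62.10273361206055) ((209.98040771484375, 157.56906127929688), (6.220849514007568, 26.245628356933594), 87.39744567871094)
tube (array([ 0.47907236, -0.33968258,  0.03266555]), np.float64(0.0028775268497023597)) [ 0.4798148  -0.33835089  0.04085633]
level box ((494.68218994140625, 321.419189453125), (15.790721893310547, 100.0741195678711), 61.31385040283203) [array([ 0.4479, -0.2438,  0.04  ]), array([ 0.54  , -0.4196,  0.04  ]), array([ 0.513, -0.433,  0.04 ]), array([ 0.4215, -0.2576,  0.04  ])]
[[214.0, 234.0], [364.0, 258.0], [351.0, 350.0], [197.0, 324.0]] [[291.0, 223.0], [343.0, 173.0], [472.0, 240.0], [435.0, 304.0]]
[0.6505 0.2087 0.0552] 0.0029
[ 0.6014 -0.0811  0.0692] 0.0028
[ 0.4264 -0.0509  0.0557] 0.0119
[0.4777 0.2391 0.0415] 0.0007
mid [0.53898761 0.07892915 0.05543574] [np.float64(0.1761), np.float64(0.2943), np.float64(0.1781), np.float64(0.2948)]
((181.18734741210938, 274.2279357910156), 13.848630905151367) (486, 283, 1, 3)
knob top [0.56999938 0.25885999 0.094     ] [0.57002195 0.25893859 0.09368116] [0.57403199 0.26684014 0.09409374]
```

Careful with the scale: turns go in shares of 2 rad. That gives: -30 degrees / 114.5916 = -0.2618.

```bash
cat > d.py <<'E'
import sys
from h import *
# usage: x y z yaw -> shift in tool axes from measured pose
t=list(map(float,sys.argv[1:5])); o=ctrl.get_obs()
R=Ro.from_euler('xyz',o["orientation"],degrees=True).as_matrix()
print("shift",(R.T@(np.array(t[:3])-o["tool_pos"])).round(4),"turn",round(-((t[3]-o["orientation"][2]+180)%360-180),1))
E
python3 d.py .480 -.339 .23 -62.4
```

```text
shift [-0.292   0.1648 -0.0005] turn -92.6
```

>>> advance:
  steps:
    - {"xyz": [-0.05, 0.028, 0], "twist": -0.0873, "aperture": 0.088}
    - {"xyz": [-0.1, 0.056, 0], "twist": -0.1745, "aperture": 0.088}
    - {"xyz": [-0.15, 0.084, 0], "twist": -0.2618, "aperture": 0.088}

```text
clock: 0.57
tool_pos: [0.3861, -0.4711, 0.2298]
orientation: [180.0, 0.0, -124.7]
force: [1.5, -0.3, 0.6]
opening: 0.0878
gripper_force: 0.0
```

```bash
python3 d.py .480 -.339 .23 -62.4; python3 - <<'E'
from plant import ctrl, eyes, job
print(ctrl.get_obs()["joint_pos"].round(1))
E
```

```text
shift [-0.1621 -0.002  -0.0002] turn -62.3
[-32.3  14.4  -8.   -0.  -67.6  -2.4]
```

In the tool's units: -62.3 degrees / 114.5916 = -0.5437.

>>> advance:
  steps:
    - {"xyz": [-0.05, 0, 0], "twist": -0.0916, "aperture": 0.06}
    - {"xyz": [-0.1, -0.001, 0], "twist": -0.1833, "aperture": 0.06}
    - {"xyz": [-0.14, -0.002, 0], "twist": -0.2749, "aperture": 0.06}
    - {"xyz": [-0.162, -0.002, 0], "twist": -0.3665, "aperture": 0.06}
    - {"xyz": [-0.162, -0.002, 0], "twist": -0.4581, "aperture": 0.06}
    - {"xyz": [-0.162, -0.002, 0], "twist": -0.5437, "aperture": 0.06}
    - {"xyz": [-0.162, -0.002, 0], "twist": -0.5437, "aperture": 0.06}

```text
clock: 1.45
tool_pos: [0.48, -0.3408, 0.2298]
orientation: [180.0, 0.0, -62.8]
force: [-0.3, 0.2, 0.4]
opening: 0.06
gripper_force: 0.0
```

```bash
cat > w.py <<'E'
import sys
from m import *
s=snap("wrist"); save(s,sys.argv[1]); np.save("/tmp/z.npy",s["z_map"])
y,x=np.nonzero(green(s)); print("green n",len(x),(x.mean(),y.mean()) if len(x) else "")
print("cam",s["c"],s["Rc"].round(3).tolist(),s["f"])
if len(x)>20:
    r=cv2.minAreaRect(np.c_[x,y].astype(np.float32)); print(r,onz(s,*r[0],.035),dep(s,*r[0]))
E
python3 w.py w1.png
```

```text
green n 294 (np.float64(325.8095238095238), np.float64(219.48639455782313))
cam [ 0.51583773 -0.41214689  0.38521327] [[-0.89, -0.437, -0.134], [-0.457, 0.85, 0.261], [0.0, 0.294, -0.956]] 424.22024494530734
((324.5, 215.0), (68.0, 15.0), 90.0) [ 0.47778136 -0.33834961  0.035     ] [ 0.47850256 -0.33974813  0.04163684]
```

View pics/w1.png

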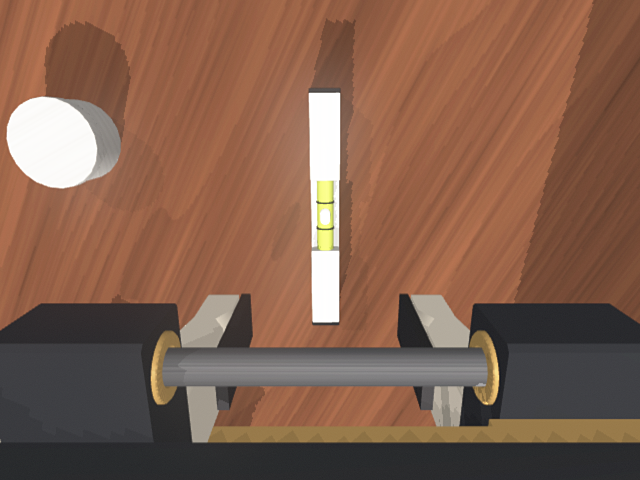

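The wrist view shows the level upright at columns 310–340 with the tube and bubble at (325,216), and the fingers (250 and 400) centred on it. I'm going down to grasp it.

>>> advance:
  steps:
    - {"xyz": [-0.002, 0, 0.05], "aperture": 0.06}
    - {"xyz": [-0.002, 0, 0.1], "aperture": 0.06}
    - {"xyz": [-0.002, 0, 0.14], "aperture": 0.06}
    - {"xyz": [-0.002, 0, 0.17], "aperture": 0.06}
    - {"xyz": [-0.002, 0, 0.19], "aperture": 0.06}
    - {"xyz": [-0.002, 0, 0.2], "aperture": 0.06}
    - {"xyz": [-0.002, 0, 0.2], "aperture": 0.06}

```text
clock: 2.38
tool_pos: [0.4789, -0.3392, 0.0296]
orientation: [180.0, 0.0, -62.8]
force: [-0.0, -0.1, 0.2]
opening: 0.0598
gripper_force: 0.0
```

>>> advance:
  steps:
    - {"aperture": 0.01}
    - {"aperture": 0.01}
    - {"aperture": 0.01}
    - {"aperture": 0.01}

```text
clock: 2.88
tool_pos: [0.4793, -0.3392, 0.0303]
orientation: [-180.0, -0.0, -62.7]
force: [0.3, 0.1, 0.2]
opening: 0.0256
gripper_force: 0.0
```

>>> advance:
  steps:
    - {"aperture": 0.01}
    - {"aperture": 0.01}

```text
clock: 3.12
tool_pos: [0.4791, -0.3391, 0.0299]
orientation: [180.0, 0.0, -62.7]
force: [-0.9, 0.1, -0.1]
opening: 0.011
gripper_force: 0.0
```

>>> advance:
  steps:
    - {"xyz": [0, 0, -0.03], "aperture": 0.01}
    - {"xyz": [0, 0, -0.08], "aperture": 0.01}
    - {"xyz": [0, 0, -0.13], "aperture": 0.01}
    - {"xyz": [0, 0, -0.16], "aperture": 0.01}
    - {"xyz": [0, 0, -0.16], "aperture": 0.01}

```text
clock: 3.75
tool_pos: [0.4806, -0.3398, 0.193]
orientation: [-179.8, -0.2, -62.7]
force: [0.6, 0.2, -0.5]
opening: 0.0098
gripper_force: 0.0
```

```bash
python3 d.py .537 .079 .19 -99.8
```

```text
shift [-0.3463 -0.2421  0.0025] turn 37.1
```

>>> advance:
  steps:
    - {"aperture": 0.06}
    - {"aperture": 0.06}
    - {"aperture": 0.06}
    - {"aperture": 0.06}

```text
clock: 4.25
tool_pos: [0.479, -0.3391, 0.1894]
orientation: [180.0, 0.0, -62.7]
force: [0.1, 0.5, 0.6]
opening: 0.0444
gripper_force: 0.0
```

```bash
python3 w.py w2.png
```

```text
green n 396 (np.float64(324.72727272727275), np.float64(227.5252525252525))
cam [ 0.51498459 -0.41048285  0.34476114] [[-0.889, -0.437, -0.135], [-0.458, 0.85, 0.261], [0.001, 0.294, -0.956]] 424.22024494530734
((324.5, 225.0), (76.0, 17.0), 90.0) [ 0.4775028  -0.33831304  0.035     ] [ 0.47845726 -0.34015083  0.04288797]
```

View pics/w2.png

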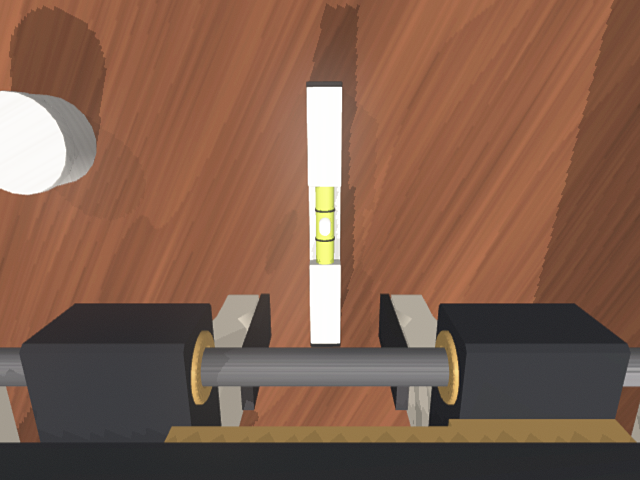

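The wrist view shows the level unmoved, with its tube at (325,225), so the fingers closed on nothing. I'll check the heights beside the tube and at the fingertips from the depth map.

```bash
python3 - <<'E'
from h import *
s=snap("wrist")
for v in (130,200,225,255,300):
    print(v,[(u,*(dep(s,u,v)*1000).round(0).astype(int).tolist()) for u in (300,313,319,325,331,338,350)])
print("fingers",[dep(s,*p).round(3).tolist() for p in((262,300),(385,300),(258,340),(248,400))])
a=snap("top");b=snap("scene")
save(b,"sc2.png",(140,130,290,190),5)
E
```

```text
130 [(300, 526, -390, -1), (313, 517, -396, 41), (319, 513, -398, 41), (325, 509, -400, 41), (331, 505, -402, 42), (338, 501, -404, 42), (350, 491, -408, 1)]
200 [(300, 501, -340, 0), (313, 493, -350, 26), (319, 490, -354, 39), (325, 486, -356, 39), (331, 482, -358, 38), (338, 477, -359, 27), (350, 464, -359, 0)]
225 [(300, 492, -321, 1), (313, 485, -332, 27), (319, 482, -337, 39), (325, 478, -341, 44), (331, 473, -341, 37), (338, 467, -341, 26), (350, 455, -340, 1)]
255 [(300, 480, -297, 1), (313, 474, -311, 28), (319, 471, -316, 39), (325, 467, -318, 39), (331, 463, -320, 37), (338, 456, -319, 26), (350, 442, -317, 0)]
300 [(300, 515, -410, 345), (313, 458, -281, 40), (319, 454, -284, 41), (325, 450, -286, 41), (331, 446, -288, 42), (338, 441, -290, 40), (350, 422, -280, 1)]
fingers [[0.505, -0.338, 0.194], [0.46, -0.358, 0.189], [0.5, -0.328, 0.207], [0.497, -0.322, 0.231]]
```

View pics/sc2.png

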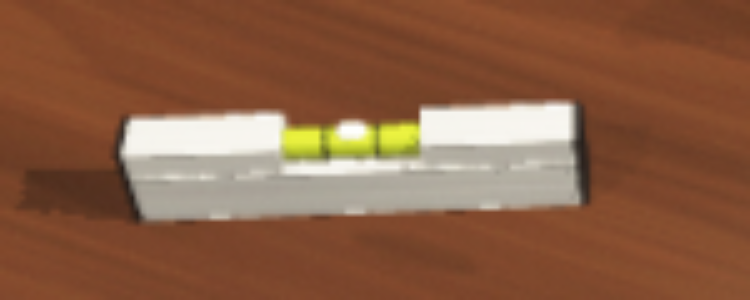

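The level's base is about 26 mm high beside the tube, and the blocks are 41 mm high. At pixel (262,300) the finger appears to end near TCP height, not 25 mm ahead of it, so I'll measure the fingertip.

```bash
python3 - <<'E'
from h import *
o=ctrl.get_obs(); s=snap("wrist"); T=Ro.from_euler('xyz',o["orientation"],degrees=True).as_matrix()
print(o["opening"],o["tool_pos"])
for u in (225,240,250,256,262,266,385,390,400,410,420):
    r=[]
    for v in range(275,420,3):
        p=T.T@(dep(s,u,v)-o["tool_pos"])
        if p[2]<.06 and p[2]>-.2: r.append((v,*(p*1000).round(0).astype(int).tolist()))
    print(u,r[:5],r[-2:])
E
```

```text
0.05791990478882239 [ 0.47914563 -0.33913189  0.18985579]
225 [(296, 11, -38, -3), (299, 12, -37, -6), (302, 12, -37, -10), (305, 11, -36, -12), (308, 12, -35, -15)] [(404, -7, -30, -44), (407, -9, -31, -43)]
240 [(296, 12, -32, -4), (299, 11, -32, -5), (302, 9, -32, -4), (305, 10, -31, -8), (308, 10, -31, -11)] [(380, 28, -16, -81), (383, 26, -17, -79)]
250 [(293, 10, -29, 2), (296, 10, -29, 0), (299, 10, -28, -4), (302, 9, -28, -4), (305, 8, -28, -4)] [(380, 28, -14, -81), (383, 27, -14, -81)]
256 [(347, 32, -14, -75), (350, 32, -13, -77), (353, 32, -13, -78), (356, 32, -13, -79), (359, 31, -13, -79)] [(380, 28, -13, -81), (383, 26, -13, -80)]
262 [(347, 32, -13, -75), (350, 32, -12, -77), (353, 32, -12, -77), (356, 32, -12, -78), (359, 32, -12, -80)] [(380, 27, -12, -81), (383, 26, -12, -80)]
266 [(347, 32, -12, -75), (350, 33, -11, -78), (353, 32, -11, -78), (356, 32, -11, -79), (359, 31, -11, -79)] [(380, 27, -11, -81), (383, 26, -11, -80)]
385 [(347, 32, 14, -76), (350, 32, 13, -77), (353, 32, 13, -78), (356, 32, 13, -78), (359, 31, 13, -79)] [(380, 27, 13, -80), (383, 27, 13, -81)]
390 [(347, 32, 15, -76), (350, 32, 15, -76), (353, 32, 14, -78), (356, 32, 14, -79), (359, 32, 14, -79)] [(380, 28, 14, -82), (383, 27, 14, -81)]
400 [(293, 10, 31, 3), (296, 10, 31, 1), (299, 10, 30, -3), (302, 10, 30, -6), (305, 9, 30, -6)] [(380, 27, 16, -80), (383, 27, 16, -81)]
410 [(296, 11, 34, -4), (299, 11, 34, -6), (302, 10, 34, -7), (305, 10, 33, -9), (308, 11, 32, -12)] [(383, 26, 19, -80), (386, 80, 1, -155)]
420 [(296, 12, 38, -5), (299, 12, 37, -7), (302, 12, 36, -11), (305, 11, 36, -11), (308, 11, 36, -14)] [(404, -7, 31, -44), (407, -9, 31, -43)]
```

The depth map puts the fingertips only about 3 mm ahead of the reported TCP, not 25 mm, which explains the miss: they closed above the 26 mm base. I'll go lower in small steps and watch the force.

>>> advance:
  steps:
    - {"xyz": [0, 0, 0.05], "aperture": 0.06}
    - {"xyz": [0, 0, 0.1], "aperture": 0.06}
    - {"xyz": [0, 0, 0.14], "aperture": 0.06}
    - {"xyz": [0, 0, 0.16], "aperture": 0.06}
    - {"xyz": [0, 0, 0.16], "aperture": 0.06}

```text
clock: 5.12
tool_pos: [0.478, -0.3388, 0.0284]
orientation: [179.9, 0.1, -62.7]
force: [-0.1, 0.3, 0.3]
opening: 0.0599
gripper_force: 0.0
```

>>> advance:
  steps:
    - {"xyz": [0, 0, 0.004], "aperture": 0.06}
    - {"xyz": [0, 0, 0.008], "aperture": 0.06}

```text
clock: 5.38
tool_pos: [0.48, -0.3394, 0.023]
orientation: [-179.9, -0.1, -62.7]
force: [-0.7, 0.7, 0.5]
opening: 0.0599
gripper_force: 0.0
```

>>> advance:
  steps:
    - {"xyz": [0, 0, 0.004], "aperture": 0.06}
    - {"xyz": [0, 0, 0.008], "aperture": 0.06}
    - {"xyz": [0, 0, 0.011], "aperture": 0.06}
    - {"xyz": [0, 0, 0.011], "aperture": 0.06}

```text
clock: 5.88
tool_pos: [0.479, -0.3391, 0.0107]
orientation: [180.0, 0.0, -62.7]
force: [-0.0, 1.2, 0.3]
opening: 0.0602
gripper_force: 0.0
```

No contact, which confirms the short fingertips. Closing now.

>>> advance:
  steps:
    - {"aperture": 0.01}
    - {"aperture": 0.01}
    - {"aperture": 0.01}
    - {"aperture": 0.01}
    - {"aperture": 0.01}
    - {"aperture": 0.01}

```text
clock: 6.62
tool_pos: [0.4791, -0.3391, 0.011]
orientation: [180.0, -0.0, -62.7]
force: [-0.5, -0.7, 1.7]
opening: 0.0236
gripper_force: 30.0
```

>>> advance:
  steps:
    - {"xyz": [0, 0, -0.03], "aperture": 0.01}
    - {"xyz": [0, 0, -0.08], "aperture": 0.01}
    - {"xyz": [0, 0, -0.13], "aperture": 0.01}
    - {"xyz": [0, 0, -0.15], "aperture": 0.01}
    - {"xyz": [0, 0, -0.15], "aperture": 0.01}

```text
clock: 7.25
tool_pos: [0.4798, -0.3392, 0.1622]
orientation: [-179.9, -0.1, -62.7]
force: [-0.7, 0.3, -4.7]
opening: 0.0233
gripper_force: 30.0
```

```bash
python3 d.py .537 .079 .161 -99.8
```

```text
shift [-0.3455 -0.2424  0.0011] turn 37.1
```

In the tool's units: 37 degrees / 114.5916 = 0.3229.

>>> advance:
  steps:
    - {"xyz": [-0.03, -0.021, 0], "twist": 0.0262, "aperture": 0.01}
    - {"xyz": [-0.075, -0.053, 0], "twist": 0.0698, "aperture": 0.01}
    - {"xyz": [-0.12, -0.084, 0], "twist": 0.1134, "aperture": 0.01}
    - {"xyz": [-0.165, -0.116, 0], "twist": 0.1571, "aperture": 0.01}
    - {"xyz": [-0.21, -0.147, 0], "twist": 0.2007, "aperture": 0.01}
    - {"xyz": [-0.255, -0.179, 0], "twist": 0.2443, "aperture": 0.01}
    - {"xyz": [-0.3, -0.21, 0], "twist": 0.288, "aperture": 0.01}
    - {"xyz": [-0.33, -0.231, 0], "twist": 0.3229, "aperture": 0.01}

```text
clock: 8.25
tool_pos: [0.5322, 0.062, 0.1588]
orientation: [179.8, -0.1, -99.8]
force: [-0.0, -0.0, -3.2]
opening: 0.024
gripper_force: 30.0
```

>>> advance:
  steps:
    - {"xyz": [-0.0001, 0, 0], "aperture": 0.01}
    - {"aperture": 0.01}

```text
clock: 8.5
tool_pos: [0.5321, 0.0597, 0.1592]
orientation: [179.8, -0.1, -99.7]
force: [0.3, -0.6, -3.7]
opening: 0.0237
gripper_force: 30.0
```

```bash
python3 d.py .537 .079 .161 -99.8
cat > g.py <<'E'
from m import *
# glass corners from top camera & wrist, knob
import sys
s=snap("wrist"); save(s,sys.argv[1])
E
python3 g.py w3.png
```

```text
shift [-0.0198 -0.0015 -0.0018] turn 0.1
```

View pics/w3.png

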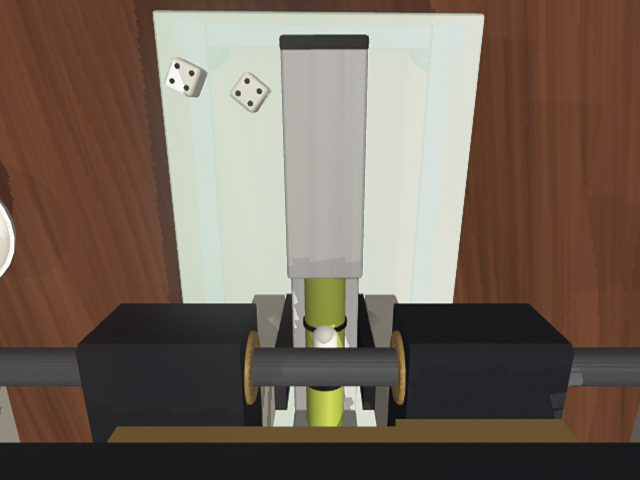

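Wrist view: the level hangs aligned with the glass, its edges running (153,12)–(183,303) on the left and (484,15)–(453,303) on the right. The dice are at (185,77) and (250,92). I'll check the centre line, the fixed-feet end and the clearance to the dice.

```bash
python3 - <<'E'
from h import *
s=snap("wrist")
P=[onz(s,*p,z) for p,z in (((153,10),.065),((183,303),.062),((484,15),.065),((453,303),.062))]
print(np.round(P,4)); m0=(P[0]+P[2])/2; m1=(P[1]+P[3])/2; u=np.r_[(P[1]-P[0]+P[3]-P[2])[:2],0]; u/=np.linalg.norm(u)
print("width",np.linalg.norm(P[2]-P[0]),"axis deg",np.degrees(np.arctan2(u[1],u[0])),"mid",m0+.15*u)
n=np.array([-u[1],u[0],0])
for d in((250,92),(185,77)):
    q=onz(s,*d,.078); print("die",q,"along",(q-m0-.15*u)@u,"lat",(q-m0)@n)
print("glass depth",[dep(s,*p).round(4) for p in((230,150),(400,150),(420,280),(230,280))])
E
```

```text
[[ 0.5983 -0.0861  0.065 ]
 [ 0.6289  0.0815  0.062 ]
 [ 0.4262 -0.0542  0.065 ]
 [ 0.4554  0.1116  0.062 ]]
width 0.17504951605796193 axis deg 79.82955384758458 mid [0.53877615 0.0775043  0.065     ]
die [ 0.55493083 -0.03664544  0.078     ] along -0.10950354452992239 lat -0.03605706437957295
die [ 0.58671506 -0.04960488  0.078     ] along -0.11664698669986157 lat -0.06963020145147805
glass depth [array([ 0.5762, -0.0085,  0.0608]), array([0.4775, 0.0086, 0.0593]), array([0.4742, 0.0938, 0.0574]), array([0.5961, 0.0723, 0.0584])]
```

```bash
python3 d.py .538 .0785 .076 -100.1
```

```text
shift [-0.0201 -0.0022  0.084 ] turn 0.3
```

>>> advance:
  steps:
    - {"xyz": [-0.01, -0.001, 0.02], "aperture": 0.01}
    - {"xyz": [-0.02, -0.002, 0.045], "aperture": 0.01}
    - {"xyz": [-0.02, -0.002, 0.065], "aperture": 0.01}
    - {"xyz": [-0.02, -0.002, 0.077], "aperture": 0.01}
    - {"xyz": [-0.02, -0.002, 0.082], "aperture": 0.01}
    - {"xyz": [-0.02, -0.002, 0.084], "aperture": 0.01}
    - {"xyz": [-0.02, -0.002, 0.084], "aperture": 0.01}

```text
clock: 9.48
tool_pos: [0.539, 0.0794, 0.0775]
orientation: [-180.0, 0.0, -99.7]
force: [-0.2, -0.3, -3.7]
opening: 0.0236
gripper_force: 30.0
```

>>> advance:
  steps:
    - {"xyz": [0, 0, 0.0015], "aperture": 0.01}
    - {"xyz": [0, 0, 0.003], "aperture": 0.01}
    - {"xyz": [0, 0, 0.003], "aperture": 0.01}

```text
clock: 9.85
tool_pos: [0.5386, 0.0794, 0.0739]
orientation: [180.0, -0.0, -99.7]
force: [0.1, 0.4, -3.2]
opening: 0.0239
gripper_force: 30.0
```

>>> advance:
  steps:
    - {"xyz": [0, 0, 0.001], "aperture": 0.01}
    - {"xyz": [0, 0, 0.002], "aperture": 0.01}
    - {"xyz": [0, 0, 0.002], "aperture": 0.01}

```text
clock: 10.22
tool_pos: [0.5385, 0.0793, 0.0719]
orientation: [180.0, -0.0, -99.7]
force: [-0.3, 0.6, -3.7]
opening: 0.0235
gripper_force: 30.0
```

>>> advance:
  steps:
    - {"xyz": [0, 0, 0.001], "aperture": 0.01}
    - {"xyz": [0, 0, 0.0015], "aperture": 0.01}
    - {"xyz": [0, 0, 0.0015], "aperture": 0.01}

```text
clock: 10.6
tool_pos: [0.5386, 0.0794, 0.0704]
orientation: [180.0, -0.0, -99.7]
force: [-0.7, -0.4, -3.3]
opening: 0.0239
gripper_force: 30.0
```

>>> advance:
  steps:
    - {"xyz": [0, 0, 0.001], "aperture": 0.01}
    - {"xyz": [0, 0, 0.0015], "aperture": 0.01}
    - {"xyz": [0, 0, 0.0015], "aperture": 0.01}

```text
clock: 10.98
tool_pos: [0.5389, 0.0795, 0.0692]
orientation: [-180.0, 0.0, -99.7]
force: [-0.2, 1.1, 0.8]
opening: 0.0236
gripper_force: 30.0
```

Contact with the glass. Letting go and rising.

>>> advance:
  steps:
    - {"aperture": 0.05}
    - {"aperture": 0.05}
    - {"aperture": 0.05}
    - {"aperture": 0.05}
    - {"aperture": 0.05}

```text
clock: 11.6
tool_pos: [0.5387, 0.0794, 0.069]
orientation: [-180.0, -0.0, -99.7]
force: [-1.4, -0.1, -0.0]
opening: 0.0499
gripper_force: 0.0
```

>>> advance:
  steps:
    - {"xyz": [0, 0, -0.02], "aperture": 0.05}
    - {"xyz": [0, 0, -0.05], "aperture": 0.05}
    - {"xyz": [0, 0, -0.09], "aperture": 0.06}
    - {"xyz": [0, 0, -0.13], "aperture": 0.06}
    - {"xyz": [0, 0, -0.15], "aperture": 0.06}
    - {"xyz": [0, 0, -0.15], "aperture": 0.06}

```text
clock: 12.35
tool_pos: [0.5395, 0.0797, 0.2208]
orientation: [-179.8, 0.1, -99.7]
force: [0.1, 0.7, -0.2]
opening: 0.0599
gripper_force: 0.0
```

```bash
cat > k.py <<'E'
from m import *
# top view: bubble & knob & level
a=snap("top"); b=snap("scene")
ka=dep(a,177,272); print("knob depth top",ka)
h=cv2.cvtColor(b["frame"],cv2.COLOR_RGB2HSV)
save(b,"sc3.png",(270,130,530,325),3)
np.savez("/tmp/b.npz",f=b["frame"])
E
python3 k.py; python3 d.py .574 .266 .219 -99.8
```

```text
knob depth top [0.53192773 0.12335055 0.65761709]
shift [-0.19   -0.0037 -0.0005] turn 0.1
```

View pics/sc3.png

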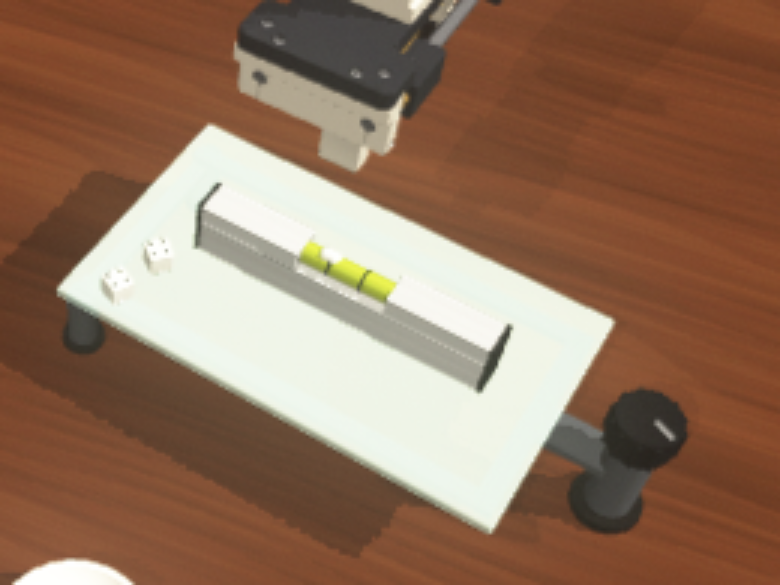

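The level lies along the glass, let go, with the bubble at the fixed-feet end (crop about (330,257), lines at (328,266) and (364,280)). Knob top is at crop (645,425). Next I measure the knob and the bubble offset.

```bash
cat > kb.py <<'E'
from m import *
def cloud(s):
    v,u=np.mgrid[0:480,0:640]; d=np.stack([(u-s["cx"])/s["f"],(v-s["cy"])/s["f"],np.ones(u.shape)],-1)
    return s["c"]+(d@s["Rc"].T)*s["z_map"][...,None]
def bubble(s,mid,ax):
    """offset of white bubble and of lines along ax (world), on plane z=.1"""
    P=cloud(s); r=P[...,:2]-mid; al=r@ax; la=r@np.array([-ax[1],ax[0]])
    return al,la
if __name__=="__main__":
    b=snap("scene"); P=cloud(b)
    m=(abs(P[...,2]-.094)<.004)&(np.hypot(P[...,0]-.574,P[...,1]-.267)<.04)
    q=P[m][:,:2].astype(np.float32); print(m.sum(),cv2.minEnclosingCircle(q),q.mean(0),P[m][:,2].mean())
    v,u=np.nonzero(m); print("px centre",cv2.fitEllipse(cv2.convexHull(np.c_[u,v].astype(np.int32))))
    e=cv2.fitEllipse(cv2.convexHull(np.c_[u,v].astype(np.int32)))[0]; print(onz(b,*e,.094))
    g=green(b); v,u=np.nonzero(g[190:240,350:420]); r=np.c_[u+350,v+190]; print("tube ext",r.min(0),r.max(0))
    # strip along the tube axis in image
    c0,c1=np.array([368,212.]),np.array([403,227.])
    for t in np.linspace(0,1,36):
        p=c0+t*(c1-c0); col=[b["frame"][int(round(p[1]+k)),int(round(p[0]-.4*k))] for k in(-3,-2,0,1)]
        print(np.round(p,0).astype(int).tolist(),[c.tolist() for c in col])
E
python3 kb.py
```

```text
412 ((0.5751467943191528, 0.268686443567276), 0.02223667874932289) [0.5771537  0.26872957] 0.09373075600612117
px centre ((485.49774169921875, 270.0796203613281), (20.660648345947266, 26.557676315307617), 111.768798828125)
[0.57781153 0.26843002 0.094     ]
tube ext [370 211] [401 229]
[368, 212] [[250, 249, 244], [250, 249, 244], [250, 249, 244], [250, 248, 243]]
[369, 212] [[249, 248, 243], [250, 249, 244], [250, 249, 244], [249, 247, 241]]
[370, 213] [[249, 248, 243], [246, 245, 234], [228, 228, 187], [194, 200, 123]]
[371, 213] [[246, 246, 211], [239, 244, 130], [215, 226, 98], [191, 202, 73]]
[372, 214] [[234, 241, 79], [236, 243, 83], [203, 216, 74], [173, 186, 66]]
[373, 214] [[232, 240, 79], [238, 244, 85], [214, 226, 76], [192, 202, 71]]
[374, 215] [[235, 242, 80], [237, 244, 84], [203, 215, 73], [173, 186, 66]]
[375, 215] [[229, 238, 80], [216, 227, 88], [196, 208, 73], [191, 202, 71]]
[376, 215] [[230, 235, 154], [235, 234, 204], [188, 197, 96], [187, 198, 69]]
[377, 216] [[253, 253, 247], [252, 252, 245], [200, 204, 129], [190, 202, 70]]
[378, 216] [[254, 254, 253], [254,
[... 1288 characters left out ...]
, 224] [[232, 237, 167], [234, 241, 79], [225, 234, 77], [213, 226, 75]]
[396, 224] [[239, 243, 215], [228, 236, 95], [231, 239, 80], [221, 231, 77]]
[397, 224] [[241, 245, 228], [232, 237, 166], [235, 242, 83], [224, 233, 76]]
[398, 225] [[239, 243, 214], [229, 237, 97], [230, 239, 79], [220, 230, 76]]
[399, 225] [[241, 245, 228], [231, 238, 167], [234, 242, 82], [222, 231, 76]]
[400, 226] [[239, 243, 215], [227, 234, 98], [231, 238, 92], [231, 233, 168]]
[401, 226] [[240, 243, 228], [229, 231, 202], [244, 244, 206], [247, 246, 236]]
[402, 227] [[245, 244, 237], [249, 248, 243], [248, 247, 241], [248, 247, 241]]
[403, 227] [[247, 246, 240], [248, 247, 241], [248, 247, 242], [248, 247, 241]]
```

The bubble is about 6 px (11 mm) from the middle, so roughly 0.9 rad clockwise. I'll move above the knob at yaw −47 so that the turn ends near −100.

In the tool's units: -53 degrees / 114.5916 = -0.4625.

```bash
python3 d.py .576 .268 .22 -47
```

```text
shift [-0.1925 -0.0055 -0.0021] turn -52.7
```

>>> advance:
  steps:
    - {"xyz": [-0.04, 0, 0], "twist": -0.0873, "aperture": 0.088}
    - {"xyz": [-0.09, 0, 0], "twist": -0.1745, "aperture": 0.088}
    - {"xyz": [-0.14, 0, 0], "twist": -0.2618, "aperture": 0.088}
    - {"xyz": [-0.18, 0, 0], "twist": -0.3491, "aperture": 0.088}
    - {"xyz": [-0.19, 0, 0], "twist": -0.4363, "aperture": 0.088}
    - {"xyz": [-0.19, 0, 0], "twist": -0.4625, "aperture": 0.088}
    - {"xyz": [-0.19, 0, 0], "twist": -0.4625, "aperture": 0.088}

```text
clock: 13.38
tool_pos: [0.5703, 0.2666, 0.2174]
orientation: [179.9, 0.0, -46.7]
force: [-0.4, -0.8, 0.0]
opening: 0.0876
gripper_force: 0.0
```

```bash
cat > kw.py <<'E'
from kb import *
import sys
s=snap("wrist"); P=cloud(s)
m=(abs(P[...,2]-.094)<.006)&(np.hypot(P[...,0]-.576,P[...,1]-.268)<.035)
m=cv2.morphologyEx(m.astype(np.uint8),cv2.MORPH_OPEN,np.ones((3,3)))
v,u=np.nonzero(m); e=cv2.fitEllipse(cv2.convexHull(np.c_[u,v].astype(np.int32))); print(m.sum(),e,onz(s,*e[0],.094),P[m>0][:,2].mean(),cv2.minEnclosingCircle(P[m>0][:,:2].astype(np.float32)))
save(s,sys.argv[1])
E
python3 kw.py w4.png
```

```text
2730 ((318.73956298828125, 231.0111846923828), (61.399932861328125, 61.554813385009766), 139.69155883789062) [0.57382873 0.2667967  0.094     ] 0.09438457995056955 ((0.5733151435852051, 0.2679239511489868), 0.021832602098584175)
```

View pics/w4.png

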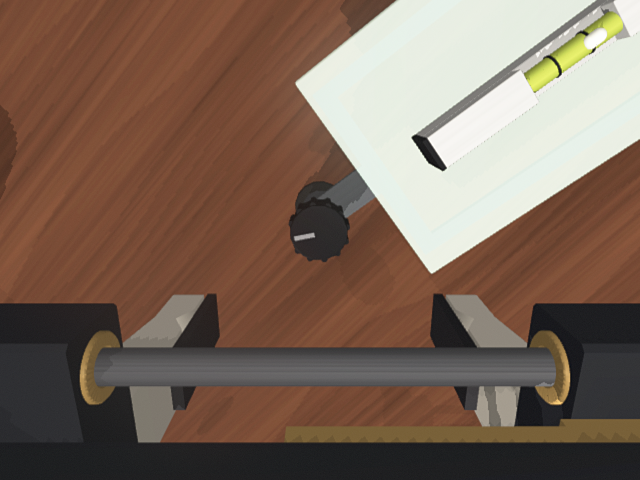

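Knob centre is (319,231), i.e. (0.574, 0.267) with its top at 0.094, which matches the text.

```bash
python3 d.py .574 .267 .077 -47
```

```text
shift [ 0.0021 -0.0033  0.1408] turn 0.2
```

>>> advance:
  steps:
    - {"xyz": [0.002, -0.003, 0.04], "aperture": 0.064}
    - {"xyz": [0.002, -0.003, 0.08], "aperture": 0.064}
    - {"xyz": [0.002, -0.003, 0.11], "aperture": 0.064}
    - {"xyz": [0.002, -0.003, 0.13], "aperture": 0.064}
    - {"xyz": [0.002, -0.003, 0.141], "aperture": 0.064}
    - {"xyz": [0.002, -0.003, 0.141], "aperture": 0.064}

```text
clock: 14.18
tool_pos: [0.5741, 0.2668, 0.0774]
orientation: [179.9, 0.0, -46.8]
force: [0.6, -0.1, 0.4]
opening: 0.0641
gripper_force: 0.0
```

>>> advance:
  steps:
    - {"aperture": 0.03}
    - {"aperture": 0.03}
    - {"aperture": 0.03}
    - {"aperture": 0.03}
    - {"aperture": 0.03}

```text
clock: 14.8
tool_pos: [0.5747, 0.2676, 0.0786]
orientation: [-179.9, -0.0, -46.7]
force: [-0.7, 0.8, 4.5]
opening: 0.0391
gripper_force: 30.0
```

In the tool's units: 40 degrees / 114.5916 = 0.3491.

>>> advance:
  steps:
    - {"twist": 0.0698, "aperture": 0.03}
    - {"twist": 0.1396, "aperture": 0.03}
    - {"twist": 0.2094, "aperture": 0.03}
    - {"twist": 0.2793, "aperture": 0.03}
    - {"twist": 0.3491, "aperture": 0.03}
    - {"twist": 0.3491, "aperture": 0.03}

```text
clock: 15.55
tool_pos: [0.5739, 0.2673, 0.0786]
orientation: [180.0, -0.0, -86.8]
force: [-3.9, 0.6, 7.4]
opening: 0.0392
gripper_force: 30.0
```

>>> advance:
  steps:
    - {"aperture": 0.03}
    - {"aperture": 0.03}
    - {"aperture": 0.03}
    - {"aperture": 0.03}
    - {"aperture": 0.03}
    - {"aperture": 0.03}
    - {"aperture": 0.03}
    - {"aperture": 0.03}

```text
clock: 16.55
tool_pos: [0.5739, 0.2673, 0.0786]
orientation: [180.0, 0.0, -86.7]
force: [-2.8, 0.1, 7.4]
opening: 0.0391
gripper_force: 30.0Traceback (most recent call last):
```

```bash
cat > bub.py <<'E'
from kb import *
import sys
s=snap(sys.argv[1]); g=green(s); save(s,sys.argv[2])
F=s["frame"].astype(int)
c=cv2.morphologyEx(g,cv2.MORPH_CLOSE,np.ones((9,9)))
n,l,st,ce=cv2.connectedComponentsWithStats(c); i=1+st[1:,4].argmax(); m=l==i
v,u=np.nonzero(m); p=np.c_[u,v].astype(float); mu=p.mean(0); d=np.linalg.svd(p-mu,full_matrices=0)[2][0]; d*=np.sign(d[0]) or 1
v,u=np.mgrid[0:480,0:640]; q=np.stack([u-mu[0],v-mu[1]],-1); al=q@d; la=q@np.array([-d[1],d[0]])
w=np.percentile(abs((p-mu)@np.array([-d[1],d[0]])),95); L=abs((p-mu)@d).max(); print("mu",mu,"dir",d,"w",w,"L",L)
for a in np.arange(-L,L,L/22):
    k=(abs(al-a)<L/44+.4)&(abs(la)<w*.7); f=F[k]
    print(round(a,1),"min",f.max(1).min(),"blue",f[:,2].mean().round(0),f[:,2].max())
E
python3 bub.py wrist w5.png
```

```text
  File "bub.py", line 6, in <module>
    n,l,st,ce=cv2.connectedComponentsWithStats(c); i=1+st[1:,4].argmax(); m=l==i
                                                       ~~~~~~~~~~~~~~~^^
ValueError: attempt to get argmax of an empty sequence
```

View pics/w5.png

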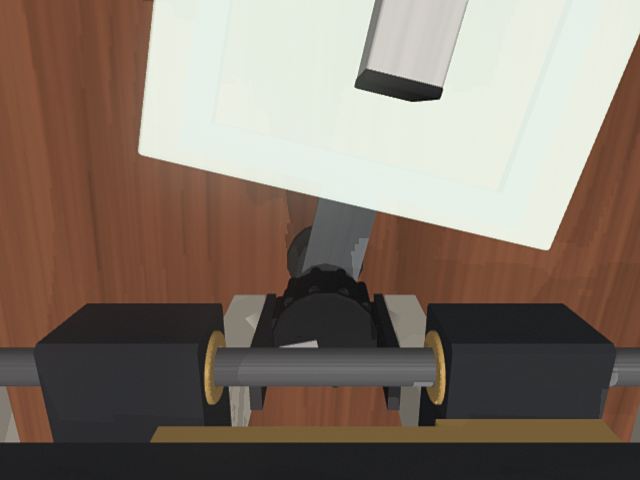

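The wrist view shows the knob gripped between the fingers, but the tube is out of the frame (only the level's near end is visible, at (400,90)). I'll use the scene camera instead.

```bash
python3 bub.py scene sc4.png
```

```text
mu [385.375 219.49 ] dir [0.90648338 0.4222415 ] w 3.1193545669744167 L 16.19328740442942
-16.2 min 179 blue 112.0 168
-15.5 min 167 blue 78.0 101
-14.7 min 167 blue 70.0 78
-14.0 min 175 blue 73.0 83
-13.2 min 167 blue 71.0 83
-12.5 min 167 blue 69.0 80
-11.8 min 174 blue 73.0 83
-11.0 min 166 blue 70.0 83
-10.3 min 166 blue 69.0 78
-9.6 min 175 blue 73.0 82
-8.8 min 175 blue 71.0 82
-8.1 min 184 blue 71.0 78
-7.4 min 118 blue 75.0 114
-6.6 min 105 blue 79.0 114
-5.9 min 105 blue 104.0 204
-5.2 min 171 blue 136.0 236
-4.4 min 171 blue 133.0 236
-3.7 min 179 blue 154.0 245
-2.9 min 174 blue 152.0 245
-2.2 min 174 blue 131.0 237
-1.5 min 183 blue 153.0 251
-0.7 min 174 blue 144.0 251
-0.0 min 174 blue 108.0 241
0.7 min 184 blue 88.0 156
1.5 min 174 blue 84.0 156
2.2 min 174 blue 72.0 81
2.9 min 180 blue 73.0 82
3.7 min 171 blue 73.0 82
4.4 min 144 blue 70.0 81
5.2 min 108 blue 67.0 81
5.9 min 108 blue 67.0 79
6.6 min 132 blue 70.0 79
7.4 min 178 blue 75.0 83
8.1 min 196 blue 75.0 83
8.8 min 182 blue 74.0 81
9.6 min 182 blue 75.0 83
10.3 min 196 blue 75.0 83
11.0 min 182 blue 74.0 82
11.8 min 182 blue 74.0 82
12.5 min 194 blue 76.0 82
13.2 min 178 blue 75.0 82
14.0 min 178 blue 74.0 83
14.7 min 187 blue 75.0 83
15.5 min 198 blue 116.0 197
```

```bash
cat > bub2.py <<'E'
from kb import *
import sys
ax=np.array([np.cos(np.radians(80.3)),np.sin(np.radians(80.3))]); nx=np.array([-ax[1],ax[0]]); Z=float(sys.argv[1]) if len(sys.argv)>1 else .1
for name in("scene","top"):
    s=snap(name); F=s["frame"]; g=green(s); v,u=np.nonzero(g)
    Q=np.array([onz(s,a,b,Z)[:2] for a,b in zip(u,v)]).reshape(-1,2); k=np.hypot(*(Q-[.5385,.079]).T)<.06 if len(Q) else []
    if np.sum(k)<60: print(name,"hidden",np.sum(k)); continue
    Q=Q[k]; c=Q.mean(0); print(name,np.sum(k),"tube",c,"ext",np.percentile((Q-c)@ax,[1,99]).round(4),np.percentile((Q-c)@nx,[2,98]).round(4))
    # rectify: 0.5 mm grid on plane Z
    A=np.arange(-.034,.034,.0005); B=np.arange(-.010,.0101,.0005)
    W=c+A[None,:,None]*ax+B[:,None,None]*nx; X=np.concatenate([W,np.full(W.shape[:2]+(1,),Z)],-1)
    C=(X-s["c"])@s["Rc"]; U=(s["f"]*C[...,0]/C[...,2]+s["cx"]).astype(np.float32); V=(s["f"]*C[...,1]/C[...,2]+s["cy"]).astype(np.float32)
    I=cv2.remap(F,U,V,cv2.INTER_CUBIC); cv2.imwrite(f"pics/rect_{name}_{s['c'][0]:.2f}_{ctrl.get_obs()['clock']:.2f}.png",cv2.resize(I[...,::-1],None,fx=4,fy=4))
    sub=(abs(A)<.03)
    wh=(I[...,2].astype(int)>170)&sub[None]; wh&=(abs(B)<.005)[:,None]
    w=wh.sum(0); print(" white",[(round(a*1000,1),int(x)) for a,x in zip(A,w) if x>1][::2])
    D=I.max(2)[abs(B)<.004].mean(0); 
    for lo,hi in((-.018,-.005),(.005,.018)):
        t=(A>lo)&(A<hi); z=np.clip(np.median(D[t])-D[t]-8,0,None); print(" line",round(float((z*A[t]).sum()/z.sum()*1000),2),D[t].min().round())
    print(" bubble",round(float((w*A).sum()/w.sum()*1000),2))
E
python3 bub2.py
```

```text
scene 176 tube [0.54712676 0.08265235] ext [-0.0299  0.0272] [-0.0071  0.0076]
 white [(np.float64(-12.0), 3), (np.float64(-11.0), 5), (np.float64(-10.0), 7), (np.float64(-9.0), 8), (np.float64(-8.0), 7), (np.float64(-7.0), 8), (np.float64(-6.0), 8), (np.float64(-5.0), 8), (np.float64(-4.0), 7), (np.float64(-3.0), 7), (np.float64(-2.0), 6), (np.float64(-1.0), 5), (np.float64(28.5), 15), (np.float64(29.5), 20)]
 line -12.29 132.0
 line 9.55 128.0
 bubble 2.78
top 115 tube [0.53950919 0.08272729] ext [-0.0298  0.0245] [-0.0048  0.0048]
 white [(np.float64(-14.5), 5), (np.float64(-13.5), 11), (np.float64(-12.5), 15), (np.float64(-11.5), 17), (np.float64(-10.5), 18), (np.float64(-9.5), 19), (np.float64(-8.5), 19), (np.float64(-7.5), 19), (np.float64(-6.5), 19), (np.float64(-5.5), 19), (np.float64(-4.5), 18), (np.float64(-3.5), 17), (np.float64(-2.5), 14), (np.float64(-1.5), 11), (np.float64(27.0), 20), (np.float64(28.0), 20), (np.float64(29.0), 20)]
 line -15.4 210.0
 line 8.2 193.0
 bubble 0.04
```

Both views put the bubble about −5.2 mm from the middle, so I need about 24° more.

Careful with the scale: turns go in shares of 2 rad. That gives: 24 degrees / 114.5916 = 0.2094.

>>> advance:
  steps:
    - {"twist": 0.0698, "aperture": 0.03}
    - {"twist": 0.1396, "aperture": 0.03}
    - {"twist": 0.2094, "aperture": 0.03}
    - {"twist": 0.2094, "aperture": 0.03}
    - {"twist": 0.2094, "aperture": 0.03}
    - {"twist": 0.2094, "aperture": 0.03}
    - {"twist": 0.2094, "aperture": 0.03}
    - {"twist": 0.2094, "aperture": 0.03}

```text
clock: 17.75
tool_pos: [0.5734, 0.2673, 0.0786]
orientation: [179.9, -0.0, -110.7]
force: [-5.9, 0.3, 8.3]
opening: 0.0394
gripper_force: 30.0
```

>>> advance:
  steps:
    - {"aperture": 0.03}
    - {"aperture": 0.03}
    - {"aperture": 0.03}
    - {"aperture": 0.03}
    - {"aperture": 0.03}
    - {"aperture": 0.03}
    - {"aperture": 0.03}
    - {"aperture": 0.03}

```text
clock: 18.75
tool_pos: [0.5734, 0.2673, 0.0786]
orientation: [179.9, -0.0, -110.7]
force: [-6.8, 1.2, 8.2]
opening: 0.0392
gripper_force: 30.0
```

```bash
python3 bub2.py
```

```text
scene 182 tube [0.54621145 0.08146056] ext [-0.0288  0.0277] [-0.0071  0.0079]
 white [(np.float64(-6.5), 3), (np.float64(-5.5), 5), (np.float64(-4.5), 6), (np.float64(-3.5), 7), (np.float64(-2.5), 7), (np.float64(-1.5), 7), (np.float64(-0.5), 7), (np.float64(0.5), 8), (np.float64(1.5), 8), (np.float64(2.5), 7), (np.float64(3.5), 6), (np.float64(4.5), 5), (np.float64(5.5), 3)]
 line -11.87 119.0
 line 10.75 121.0
 bubble 2.79
top 117 tube [0.53908664 0.07960861] ext [-0.0278  0.0273] [-0.0047  0.0047]
 white [(np.float64(-6.5), 4), (np.float64(-5.5), 12), (np.float64(-4.5), 16), (np.float64(-3.5), 18), (np.float64(-2.5), 18), (np.float64(-1.5), 19), (np.float64(-0.5), 19), (np.float64(0.5), 19), (np.float64(1.5), 19), (np.float64(2.5), 19), (np.float64(3.5), 19), (np.float64(4.5), 17), (np.float64(5.5), 15), (np.float64(6.5), 11), (np.float64(29.5), 7)]
 line -11.12 192.0
 line 11.08 191.0
 bubble 0.82
```

The bubble is centred in both views (0.0 and +0.2 mm). Letting go of the knob and rising.

>>> advance:
  steps:
    - {"aperture": 0.06}
    - {"aperture": 0.06}
    - {"aperture": 0.06}
    - {"aperture": 0.06}

```text
clock: 19.35
tool_pos: [0.5743, 0.2671, 0.0777]
orientation: [180.0, -0.0, -110.7]
force: [1.1, -0.5, 0.3]
opening: 0.0597
gripper_force: 0.0
```

>>> advance:
  steps:
    - {"xyz": [0, 0, -0.03], "aperture": 0.06}
    - {"xyz": [0, 0, -0.08], "aperture": 0.03}
    - {"xyz": [0, 0, -0.12], "twist": -0.0436, "aperture": 0}
    - {"xyz": [0, 0, -0.12], "twist": -0.096, "aperture": 0}
    - {"xyz": [0, 0, -0.12], "twist": -0.096, "aperture": 0}

```text
clock: 19.98
tool_pos: [0.5742, 0.2672, 0.1982]
orientation: [-180.0, 0.0, -99.8]
force: [-1.2, 0.4, -0.5]
opening: 0.0252
gripper_force: 0.0
```

```bash
python3 bub2.py;  python3 d.py .5318 .0373 .2 -99.7
```

```text
scene 183 tube [0.54626718 0.08161009] ext [-0.029   0.0277] [-0.0071  0.0079]
 white [(np.float64(-6.5), 3), (np.float64(-5.5), 5), (np.float64(-4.5), 6), (np.float64(-3.5), 7), (np.float64(-2.5), 7), (np.float64(-1.5), 7), (np.float64(-0.5), 7), (np.float64(0.5), 7), (np.float64(1.5), 7), (np.float64(2.5), 7), (np.float64(3.5), 6), (np.float64(4.5), 5), (np.float64(5.5), 3), (np.float64(29.5), 20)]
 line -12.04 118.0
 line 10.58 120.0
 bubble 4.19
top 115 tube [0.53916632 0.08009238] ext [-0.0275  0.0268] [-0.0047  0.0047]
 white [(np.float64(-7.0), 3), (np.float64(-6.0), 12), (np.float64(-5.0), 16), (np.float64(-4.0), 18), (np.float64(-3.0), 18), (np.float64(-2.0), 19), (np.float64(-1.0), 19), (np.float64(0.0), 19), (np.float64(1.0), 19), (np.float64(2.0), 19), (np.float64(3.0), 19), (np.float64(4.0), 17), (np.float64(5.0), 15), (np.float64(6.0), 11), (np.float64(29.0), 7)]
 line -11.58 192.0
 line 10.63 191.0
 bubble 1.58
shift [ 0.2335  0.0021 -0.0025] turn -0.2
```

>>> advance:
  steps:
    - {"xyz": [0.04, 0, 0], "aperture": 0}
    - {"xyz": [0.09, 0, 0], "aperture": 0}
    - {"xyz": [0.14, 0.001, 0], "aperture": 0}
    - {"xyz": [0.19, 0.002, 0], "aperture": 0}
    - {"xyz": [0.22, 0.002, 0], "aperture": 0}
    - {"xyz": [0.234, 0.002, 0], "aperture": 0}
    - {"xyz": [0.234, 0.002, 0], "aperture": 0}
    - {"xyz": [0.234, 0.002, 0], "aperture": 0}

```text
clock: 21.08
tool_pos: [0.533, 0.0376, 0.1977]
orientation: [180.0, -0.0, -99.7]
force: [0.4, 1.0, -0.3]
opening: 0.0005
gripper_force: 0.0
```

>>> advance:
  steps:
    - {"xyz": [0, 0, 0.03], "aperture": 0}
    - {"xyz": [0, 0, 0.06], "aperture": 0}
    - {"xyz": [0, 0, 0.075], "aperture": 0}
    - {"xyz": [0, 0, 0.083], "aperture": 0}
    - {"xyz": [0, 0, 0.083], "aperture": 0}

```text
clock: 21.7
tool_pos: [0.533, 0.0372, 0.115]
orientation: [180.0, -0.0, -99.7]
force: [0.6, -0.6, 0.4]
opening: 0.0005
gripper_force: 0.0
```

>>> advance:
  steps:
    - {"xyz": [0, 0, 0.002], "aperture": 0}
    - {"xyz": [0, 0, 0.004], "aperture": 0}
    - {"xyz": [0, 0, 0.004], "aperture": 0}

```text
clock: 22.08
tool_pos: [0.5329, 0.0369, 0.1112]
orientation: [-180.0, 0.0, -99.7]
force: [0.2, 0.0, -0.9]
opening: 0.0007
gripper_force: 0.0
```

```bash
python3 d.py .5318 .0373 .1 -99.7
```

```text
shift [-0.0002  0.0011  0.0112] turn -0.0
```

>>> advance:
  steps:
    - {"xyz": [0, 0.001, 0.002], "aperture": 0}
    - {"xyz": [0, 0.001, 0.004], "aperture": 0}
    - {"xyz": [0, 0.001, 0.006], "aperture": 0}
    - {"xyz": [0, 0.001, 0.006], "aperture": 0}

```text
clock: 22.58
tool_pos: [0.5317, 0.0371, 0.1047]
orientation: [180.0, -0.0, -99.7]
force: [0.8, 0.4, 0.9]
opening: 0.0005
gripper_force: 0.0
```

>>> advance:
  steps:
    - {"xyz": [0, 0, 0.001], "aperture": 0}
    - {"xyz": [0, 0, 0.001], "aperture": 0}

```text
clock: 22.82
tool_pos: [0.5318, 0.0371, 0.1039]
orientation: [180.0, -0.0, -99.7]
force: [0.3, 0.2, -0.1]
opening: 0.0005
gripper_force: 0.0
```

>>> advance:
  steps:
    - {"xyz": [0, 0, 0.001], "aperture": 0}
    - {"xyz": [0, 0, 0.001], "aperture": 0}

```text
clock: 23.08
tool_pos: [0.532, 0.0371, 0.1037]
orientation: [-180.0, 0.0, -99.7]
force: [-2.3, 1.1, 6.6]
opening: 0.0003
gripper_force: 3.3
```

>>> advance:
  steps:
    - {"xyz": [0, 0, 0.001], "aperture": 0}
    - {"xyz": [0, 0, 0.001], "aperture": 0}

```text
clock: 23.32
tool_pos: [0.5322, 0.0371, 0.1037]
orientation: [-179.9, 0.0, -99.7]
force: [-5.1, -0.6, 14.9]
opening: 0.0
gripper_force: 7.5
```

>>> advance:
  steps:
    - {"aperture": 0}
    - {"aperture": 0}
    - {"aperture": 0}
    - {"aperture": 0}
    - {"aperture": 0}
    - {"aperture": 0}
    - {"aperture": 0}
    - {"aperture": 0}

```text
clock: 24.32
tool_pos: [0.5322, 0.0371, 0.1037]
orientation: [-179.9, 0.0, -99.7]
force: [-5.1, -0.5, 15.4]
opening: 0.0003
gripper_force: 7.4
```

>>> advance:
  steps:
    - {"aperture": 0}
    - {"aperture": 0}
    - {"aperture": 0}
    - {"aperture": 0}
    - {"aperture": 0}
    - {"aperture": 0}
    - {"aperture": 0}
    - {"aperture": 0}

```text
clock: 25.32
tool_pos: [0.5322, 0.0371, 0.1037]
orientation: [-179.9, 0.0, -99.7]
force: [-5.4, -0.3, 14.7]
opening: 0.0003
gripper_force: 7.4
```

```bash
python3 bub2.py
```

```text
scene 180 tube [0.54643395 0.08169146] ext [-0.0291  0.0274] [-0.0071  0.0079]
 white [(np.float64(-6.5), 2), (np.float64(-5.5), 4), (np.float64(-4.5), 6), (np.float64(-3.5), 6), (np.float64(-2.5), 6), (np.float64(-1.5), 5), (np.float64(-0.5), 6), (np.float64(0.5), 6), (np.float64(1.5), 7), (np.float64(2.5), 7), (np.float64(3.5), 7), (np.float64(4.5), 5), (np.float64(5.5), 2), (np.float64(29.5), 20)]
 line -12.25 118.0
 line 10.49 122.0
 bubble 5.87
top hidden 0.0
```

The bubble is still centred (+0.4 mm) and the push is steady at about 15 N. Handing in.

```bash
python3 -c "
from plant import ctrl, eyes, job
print(job.close_job())"
```

```text
the job is handed in; nothing more can be done
None
```

I handed the job in at 25.3 s: the level is on the middle of the glass along the shelf, the knob is turned until the bubble is centred (about 0.4 mm off), and the closed fingers are still pressing the level at about 15 N; no verdict came back.

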